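# Slacken the retaining ring of the large optical window cell

## Task

Two of the spectrometer's window cells stand glass up on the bench, and the larger one is due for cleaning: roll a fingertip round the knurled outer rim of its black retaining ring, anticlockwise seen from above, and loosen it by two full turns, so that its white line stands beside the black line on the flange again with the ring still on its thread. Do it by touch alone: do not grip the ring or put a finger down inside it, keep off the glass, and leave the smaller cell's ring and the loose things on the bench as they are.

Things in the scene. Friction and masses are not known exactly. Their poses are not given: they have to be found in the camera images.
- large_cell: Larger window cell, fixed to the bench. Origin: centre of the underside of its 150 mm square plate; x points to the black line on the flange (4 mm wide), -x to a low hose barb (88 mm from the centre). Plate 10 mm thick; round flange, diameter 130 mm, top 22 mm above the bench; threaded barrel, diameter 84 mm, carrying the ring. Around the ring nothing of the cell is higher than 27 mm.
- large_ring_top (a point): Centre of the top face of the large black ring, on its vertical axis, 54 mm above the bench when tight (rises 1.5 mm per turn); x points to the ring's white line and turns with it. Ring: outer diameter 96 mm over 36 upright knurl ribs (4 mm wide, 2 mm proud), 18 mm high, bore 68 mm. White line: 4 mm wide, across the top face and down the side.
- large_ring (a joint): Turn of the large ring, rad: starts at 0 = tight, its white line beside the flange's black one; positive = anticlockwise seen from above = looser; a full turn is 6.283. It turns no tighter. Stays where it is left: friction torque 0.09 N m, about 2 N along the rim, so a finger pressed on the rim with 4 to 10 N carries it along. The thread ends at 2 3/4 turns.
- large_glass: Clear window disc in the large cell, diameter 69 mm, 5 mm thick, its face 5 mm below the top of the tight ring, seen through the ring's bore. Origin: centre of its underside. Fixed; must not be touched.
- small_ring_top (a point): Centre of the top face of the smaller cell's ring, on its vertical axis, 48 mm above the bench (fixed cell of the same build: plate 110 mm square, flange diameter 92 mm, top 22 mm high, ring outer diameter 62 mm, 14 mm high). To be left alone.
- small_ring (a joint): Turn of the smaller cell's ring in rad, positive anticlockwise; starts at 0 (tight) and must stay there.
- swab_jar: Small clear round jar with a white cap, diameter 50 mm, 62 mm high, 0.12 kg, loose between the two cells. Origin: centre of its underside.
- wipes_carton: Closed white carton with a blue patch, 80 x 110 x 60 mm (x, y, z), loose beyond the cells. Origin: centre of its underside.
- pin_spanner: Flat steel pin spanner lying loose on the bench between the cells and the robot: 160 mm long along its y axis, 56 mm wide at the forked head, 5 mm thick, with two 5 mm pins pointing up. Origin: underside, 75 mm from the fork's end.

How it is judged (in metres and radians):
At the end, for the whole second after the job is handed in: The large ring is at rest two full turns (12.57 rad) from tight, within 0.4 rad (23 degrees); the small ring has turned less than 0.2 rad; jar, carton and spanner are within 15 mm of where they stood (value of joint large_ring between 12.17 and 12.97 rad and velocity of joint large_ring between -0.05 and 0.05 rad/s and value of joint small_ring below 0.2 rad and distance of each of swab_jar, wipes_carton, pin_spanner from where it was at the start of the episode below 0.015 m); the robot touches nothing.
It fails at once if the glass of the large cell is touched (contact force between large_glass and anything else above 0.5 N).
It fails at once if the ring is gripped across or a finger goes down inside it (grasp point inside the rim, less than 12 mm above the ring's top) (horizontal distance between the grasp point and large_ring_top below 0.046 m and z of the grasp point in the frame of large_ring_top below 0.012 m).
It fails at once if the large ring is run off its thread (past 2 3/4 turns) (value of joint large_ring above 17.28 rad).
It fails at once if the smaller cell's ring is turned by more than 0.2 rad (value of joint small_ring above 0.2 rad).
It fails at once if the jar, the carton or the spanner is lifted or shifted by more than 15 mm (distance of any of swab_jar, wipes_carton, pin_spanner from where it was at the start of the episode above 0.015 m).
It also fails if it takes over 69 s, if anything falls off the work surface, if the arm or the gripper's body presses on something with over 40 N, if the wrist force passes 120 N, or if a joint passes its speed limit or range.

## Robot

A 6-joint arm with a two-finger parallel gripper is mounted at the origin on the work surface. World frame = base frame: x ahead of the robot, y to its left, z up, the work surface at z = 0. Lengths are in mm, angles in rad, forces in N, time in s.
With the tool pointing down it reaches from about 300 to 875 mm from the base axis. Payload 6.4 kg.
Tool frame: the origin (TCP) lies at the very end of the fingers, on their centre line; the grasp point (between the pads) lies 19 mm behind it (pinch_z is the distance from the TCP to the grasp point, in mm); z points along the fingers, y is the line along which they close (so a half turn about z gives the same grasp; the last joint's range is limited). The gripper opens to 88 mm and grips with 3 to 60 N. Pads are 18 mm wide; open, the fingers measure 123 mm over their backs; the gripper's body (75 mm by 187 mm) begins 45 mm behind the grasp point.
Start: joints at [-1.47, 0.181, 1.607, -0, 1.354, -0.206], TCP at [173.672, -548.16, 238.714] pointing down, gripper open.
Joint ranges: [-2.99, 2.99], [-0.89, 2.07], [0.3, 2.58], [-1.14, 4.28], [0, 2.63], [-3.12, 3.12]. Speed limits (rad/s): [2.57, 2.57, 3.01, 3.14, 3.14, 3.14].

## Interface

Orientations are given as a 3x3 rotation matrix whose columns are the frame's x, y, z axes.
In Python, from workcell import * gives the robot as it stands.
- The arm moves only by the shell command python3 -m handwheel 'ROWS' [FORCE]. ROWS is JSON, a list of rows, each a list of 7 numbers: the turn, a rotation vector about the tool's x, y, z normalised to -1 to 1, where 1 is 180 degrees, then the shift along the tool's x, y, z normalised to -1 to 1, where 1 is 40 mm, then the opening, from 0 (shut) to 1 (fully open). In form: [[rx, ry, rz, dx, dy, dz, hand], ...]. A call has 1 to 12 rows; each row shifts and turns the commanded pose from where the row before left it, along the tool's axes as they then stand; what a row does not reach is not made up. A row lasts 1/8 s, in which the tool goes at most 62.5 mm and 10.7 degrees, less where a joint would pass 70% of its speed; a pose out of reach is approached as far as the arm can. A call with a number of a shift or a turn outside -1 to 1 is refused whole. A call with a gripper value outside its range is refused whole. The fingers move at their own pace and stop on an object; FORCE is the grip in N (left out, the last holds). Time passes only in rows, so rows that do not move let the fingers close. It gives the time, the measured TCP pose, the force, the opening and the grip force at its end, in the units of the state.
- get_obs(): the state, without advancing time (a new reading comes with each control period).
- camera(name): name is "scene" or "side" or "wrist"; returns (picture, depth): 400x640x3 uint8, red, green, blue; 400x640 float32, mm along the optical axis (not along the pixel's ray), 0 where there is no reading.
- get_calibration(name): a dict with "fovy" (degrees; the focal length in pixels is half the picture's height over the tangent of half this angle, whatever the lens; pixels are square), "cx", "cy" (the principal point, pixels), "cam_to_world" (4x4, takes a point from camera to world coordinates); the wrist camera has in their place "tool_from_camera" (4x4, takes a point from camera to tool coordinates, whose origin is the TCP and whose axes are the flange's). Camera axes: x right, y down, z forward; pixel columns grow to the right and rows downward; lengths in mm; the calibration is good to about 2 mm. A picture is of the moment at which its call begins: read the wrist's pose just before it. get_calibration takes no time and is no camera call.
- close_job(): hands the job in; it is judged then, once.
Trained networks look in the newest picture that a camera, given by its name, has taken for a name from the list of things; names that differ only in an ending like _2 or _b are one class to them, and where a whole thing is asked for, a point or a joint stands for the part that bears it (a point fixed in the world has none). Each returns a list of dicts, best first, with "p" (0 to 1); they miss things now and then, are a little off and sometimes report something else, mostly with a low value. They report only what shows in the picture. A call takes as long as a camera call.
- find_in(camera, name): "rect" ([left, top, right, bottom] in pixels, round what is visible of it).
The state is a dict: "t": time; "joint_positions": joint angles; "joint_vel": joint speeds; "effort": joint torques, N m; "tcp_pos": TCP position; "orientation": TCP orientation; "wrist_force": force on the tool from outside, world axes, zero at the start; "wrist_torque": the same for the moment, N m; "opening": finger opening in mm; "grasp_force": force on a finger pad.
Only numpy, scipy, OpenCV 4.12 (cv2) and the standard library are available. Lean on these libraries where they do the work, as an engineer would, in place of code of your own. Each camera call takes 0.05 s, during which the arm holds its last target. There are 200 camera calls.

## Working session

There is one attempt and no reset: what is moved stays moved. The work goes in short steps, Python scripts to look and compute and a shell command to move; the robot and the scene stay as the last step left them, time stands still between calls to the robot, and variables do not carry over. Pictures are saved under pics/ and viewed, at most 10 in all, crops included, and the job is handed in when it is done.

```bash
ls; mkdir -p pics; python3 - <<'E'
from workcell import *
import cv2
o=get_obs();print(o['t'],o['tcp_pos'],o['orientation'],o['wrist_force'],o['opening'])
for c in ('scene','side'):
    p,d=camera(c);cv2.imwrite(f'pics/{c}0.png',p[:,:,::-1])
    k=get_calibration(c);print(c,k)
    for n in ('large_cell','large_ring_top','small_ring_top','swab_jar','wipes_carton','pin_spanner'):
        print(n,[(round(r['p'],2),r['rect']) for r in find_in(c,n)[:2]])
E
```

```text
pics
0.0 [ 173.60740777 -547.61477693  237.82271758] [[ 9.53320050e-01  3.01961680e-01 -1.64357003e-04]
 [ 3.01961514e-01 -9.53318600e-01  1.70006734e-03]
 [ 3.56670602e-04 -1.67033777e-03 -9.99998541e-01]] [ 0.49042031 -0.5330189   0.1445135 ] 88.09280552239
scene {'fovy': 46.74971002051589, 'cx': 323.32594914413954, 'cy': 205.0596593369476, 'cam_to_world': array([[ 2.10627662e-01,  8.58988366e-01, -4.66663664e-01,
         1.00354766e+03],
       [ 9.77566323e-01, -1.84946942e-01,  1.00790445e-01,
        -9.83525764e+01],
       [ 2.69802059e-04, -4.77423937e-01, -8.78673040e-01,
         8.21588179e+02],
       [ 0.00000000e+00,  0.00000000e+00,  0.00000000e+00,
         1.00000000e+00]])}
large_cell [(0.59, [379.0, 143.1, 485.8, 232.2])]
large_ring_top [(0.76, [409.5, 153.4, 460.9, 197.8])]
small_ring_top [(0.73, [218.5, 192.6, 249.4, 219.5])]
swab_jar [(0.96, [315.9, 185.6, 341.1, 223.6])]
wipes_carton [(0.94, [284.1, 283.4, 362.5, 353.8])]
pin_spanner [(0.77, [268.6, 120.1, 339.6, 145.8])]
side {'fovy': 52.509192911750446, 'cx': 323.0147974778519, 'cy': 198.98444668906492, 'cam_to_world': array([[-9.45179800e-01, -2.30550951e-01,  2.31260471e-01,
         3.93029740e+02],
       [-3.26267617e-01,  6.37272833e-01, -6.98163862e-01,
         5.70242086e+02],
       [ 1.35863270e-02, -7.35343182e-01, -6.77558718e-01,
         6.20009279e+02],
       [ 0.00000000e+00,  0.00000000e+00,  0.00000000e+00,
         1.00000000e+00]])}
large_cell [(0.73, [243.3, 263.5, 337.0, 354.8])]
large_ring_top [(0.75, [257.7, 268.0, 316.0, 317.5])]
small_ring_top [(0.53, [347.1, 150.2, 374.7, 173.0])]
swab_jar [(0.89, [315.4, 196.7, 337.3, 229.7])]
wipes_carton [(0.64, [213.1, 144.2, 269.3, 199.4])]
pin_spanner [(0.79, [418.5, 211.1, 443.5, 275.7])]
```

```bash
cat > h.py <<'E'
import numpy as np
from workcell import *
def ray(k,u,v,M=None):
    f=200/np.tan(np.radians(k['fovy']/2)); M=k['cam_to_world'] if M is None else M
    d=M[:3,:3]@np.array([(u-k['cx'])/f,(v-k['cy'])/f,1]); return M[:3,3],d
def onz(k,u,v,z,M=None):
    o,d=ray(k,u,v,M); return o+d*(z-o[2])/d[2]
def cloud(k,d,M=None):
    f=200/np.tan(np.radians(k['fovy']/2)); M=k['cam_to_world'] if M is None else M
    v,u=np.mgrid[0:400,0:640]
    P=np.stack([(u-k['cx'])/f*d,(v-k['cy'])/f*d,d,np.ones_like(d)],-1)@M.T
    P=P[...,:3]; P[d<=0]=np.nan; return P
E
python3 - <<'E'
from h import *
import cv2
R={'scene':{'L':(379,143,486,232),'S':(195,170,275,240),'jar':(316,186,341,224),'car':(284,283,362,354),'sp':(268,120,340,146)},
'side':{'L':(243,263,337,355),'S':(335,140,390,190),'jar':(315,197,337,230),'car':(213,144,269,199),'sp':(418,211,444,276)}}
for c in R:
    p,d=camera(c);P=cloud(get_calibration(c),d)
    for n,(a,b,e,f) in R[c].items():
        q=P[b:f,a:e].reshape(-1,3); lo,hi={'L':(48,60),'S':(42,54),'jar':(20,70),'car':(50,70),'sp':(3,15)}[n]
        q=q[(q[:,2]>lo)&(q[:,2]<hi)]
        if n=='L' or n=='S':
            pass
        if len(q):
            r=cv2.minEnclosingCircle(q[:,:2].astype(np.float32))
            print(c,n,len(q),np.percentile(q,2,0).round(),np.percentile(q,98,0).round(),r)
a=cv2.imread('pics/scene0.png')[100:370,180:500];b=cv2.imread('pics/side0.png')[120:370,190:470]
a=cv2.resize(a,(480,405));b=cv2.resize(b,None,fx=1.1,fy=1.1)
big=cv2.imread('pics/scene0.png')
cv2.imwrite('pics/s1.png',cv2.resize(big,(800,500)))
cv2.imwrite('pics/d1.png',cv2.resize(cv2.imread('pics/side0.png'),(800,500)))
E
```

```text
scene L 1352 [531. 177.  48.] [617. 263.  56.] ((573.0333862304688, 221.29745483398438), 48.45392608642578)
scene S 625 [ 528. -206.   42.] [ 582. -151.   50.] ((554.1124877929688, -178.82949829101562), 31.190040588378906)
scene jar 652 [563. -22.  22.] [606.  20.  64.] ((583.8800659179688, -0.5462135672569275), 24.56443214416504)
scene car 3231 [ 762. -110.   56.] [840.  -5.  63.] ((800.6546630859375, -57.14701843261719), 66.99076843261719)
scene sp 513 [343. -82.   3.] [396.  69.   8.] ((375.00439453125, -6.672580718994141), 81.04077911376953)
side L 2260 [526. 179.  49.] [611. 264.  57.] ((569.464111328125, 219.450927734375), 48.501312255859375)
side S 364 [ 523. -205.   43.] [ 578. -151.   51.] ((551.7526245117188, -179.9866485595703), 32.59312438964844)
side jar 550 [555. -12.  22.] [595.  23.  65.] ((577.23681640625, 1.7610527276992798), 24.29132843017578)
side car 1291 [ 757. -111.   51.] [835.  -3.  64.] ((796.5254516601562, -57.80876922607422), 67.3162612915039)
side sp 705 [338. -90.   3.] [390.  70.   9.] ((359.47247314453125, -17.635772705078125), 91.75198364257812)
```

View pics/scene0.png

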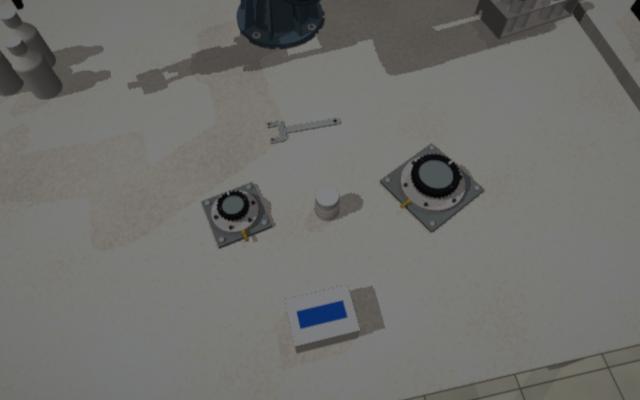

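View pics/side0.png

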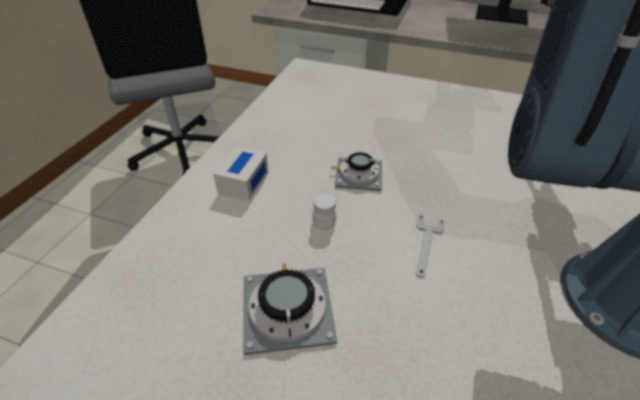

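The pictures show the large ring at scene (436,176) and side (287,295). The jar, carton and spanner are well away from it, and the barb is on the far-right side. I put the ring centre at about (571,220). Next I shut the fingers and move over, tool x pointing outward.

```bash
python3 -m handwheel '[[0,0,0,0.5,-0.4,0,0],[0,0,0,0.95,-0.85,0,0],[0,0,0,0.95,-0.85,0,0],[0,0,0,0.95,-0.85,0,0],[0,0,0,0.95,-0.85,0,0],[0,0,0,0.95,-0.85,0,0],[0,0,0,0.95,-0.85,0,0],[0,0,0,0.95,-0.85,0,0],[0,0,0,0.95,-0.85,0,0],[0,0,0,0.95,-0.85,0,0],[0,0,0,0.95,-0.85,0,0],[0,0,0,0.95,-0.85,0,0]]' 10; python3 -m handwheel '[[0,0,0,0.95,-0.85,0,0],[0,0,0,0.95,-0.85,0,0],[0,0,0,0.95,-0.85,0,0],[0,0,0,0.95,-0.85,0,0],[0,0,0,0.95,-0.85,0,0],[0,0,0,0.5,-0.5,0,0],[0,0,0,0,0,0,0],[0,0,0,0,0,0,0]]'
python3 - <<'E'
from h import *
o=get_obs();print(o['t'],o['tcp_pos'],o['orientation'].round(3),o['joint_positions'],o['wrist_force'],o['opening'])
d=np.array([571+85*.953,220+85*.302,180])-o['tcp_pos'];print(o['orientation'].T@d/40)
E
```

```text
t: 2.3
tcp_pos: [474.2, -42.5, 239.1]
orientation: [[0.953, 0.302, 0.001], [0.302, -0.953, -0.0], [0.001, 0.001, -1.0]]
wrist_force: [-0.2, 0.3, -0.8]
opening: 0.2
grasp_force: 0.0
t: 3.3
tcp_pos: [615.8, 199.8, 238.4]
orientation: [[0.953, 0.302, -0.001], [0.302, -0.953, -0.001], [-0.001, 0.0, -1.0]]
wrist_force: [-0.9, -0.9, -1.0]
opening: 0.5
grasp_force: 0.0
3.3 [615.83516368 199.8116164  238.42901849] [[ 0.953  0.302 -0.001]
 [ 0.302 -0.953 -0.001]
 [-0.001  0.    -1.   ]] [ 1.30972029e-01  3.40082396e-01  1.41146944e+00 -4.12702184e-04
  1.39087422e+00  1.39509202e+00] [-0.9444793  -0.87066019 -0.99945499] 0.5078145366380122
[ 1.2095249  -0.82026547  1.45943935]
```

```bash
python3 - <<'E'
from h import *
import cv2
o=get_obs();p,d=camera('wrist');cv2.imwrite('pics/w1.png',p[:,:,::-1])
k=get_calibration('wrist');T=np.eye(4);T[:3,:3]=o['orientation'];T[:3,3]=o['tcp_pos']
P=cloud(k,d,T@k['tool_from_camera'])
q=P.reshape(-1,3);q=q[(q[:,2]>50)&(q[:,2]<58)&(np.hypot(q[:,0]-571,q[:,1]-220)<60)]
print(len(q),q.min(0),q.max(0),cv2.minEnclosingCircle(q[:,:2].astype(np.float32)))
E
```

```text
2539 [524.36940184 172.01325343  50.00086158] [620.13311309 267.94709801  57.02786512] ((572.3803100585938, 219.9304962158203), 48.10438537597656)
```

View pics/w1.png

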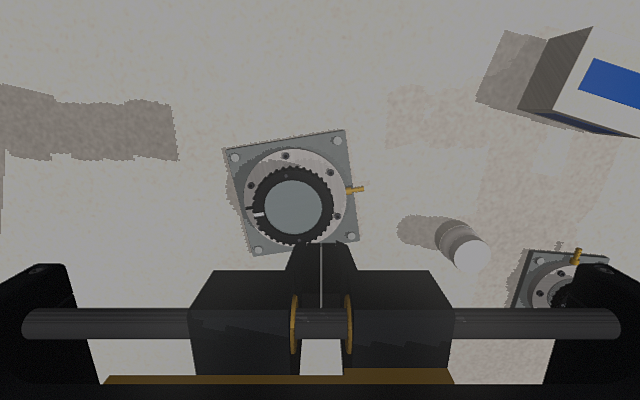

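The wrist view shows the ring at about pixel (293,207) with its white line at (258,213). Its centre comes out at (572.4,219.9). Next I go out to R=85 and down.

```bash
python3 -m handwheel '[[0,0,0,0.62,-0.4,0,0],[0,0,0,0.62,-0.41,0,0],[0,0,0,0,0,0.9,0],[0,0,0,0,0,0.9,0],[0,0,0,0,0,0.9,0],[0,0,0,0,0,0.9,0],[0,0,0,0,0,0.9,0],[0,0,0,0,0,0.5,0],[0,0,0,0,0,0,0],[0,0,0,0,0,0,0]]' ; cat > st.py <<'E'
from h import *
c=np.array([572.4,219.9])
o=get_obs();R=o['orientation'];p=o['tcp_pos'];r=p[:2]-c
az=np.degrees(np.arctan2(r[1],r[0]));yaw=np.degrees(np.arctan2(R[1,0],R[0,0]))
u=r/np.hypot(*r);f=o['wrist_force']
print('t %.2f R %.1f az %.1f yaw %.1f z %.1f j6 %.2f Frad %.1f Ftan %.1f Fz %.1f'%(o['t'],np.hypot(*r),az,yaw,p[2],o['joint_positions'][5],f[:2]@u,-f[0]*u[1]+f[1]*u[0],f[2]),'tool xy from centre',(R.T@np.append(r,0)).round(1), 'tilt',R[:2,2].round(3),'mom',o['wrist_torque'].round(2))
E
python3 st.py
```

```text
t: 4.6
tcp_pos: [655.0, 246.3, 40.6]
orientation: [[0.953, 0.302, 0.003], [0.302, -0.953, 0.0], [0.003, 0.0, -1.0]]
wrist_force: [0.8, -0.9, 0.3]
opening: 0.1
grasp_force: 0.0
t 4.60 R 86.7 az 17.7 yaw 17.6 z 40.6 j6 1.45 Frad 0.5 Ftan -1.1 Fz 0.3 tool xy from centre [86.7 -0.2  0.2] tilt [0.003 0.   ] mom [ 0.07 -0.01 -0.04]
```

```bash
python3 -m handwheel '[[0,0,0,-0.4,0,0,0],[0,0,0,-0.2,0,0,0],[0,0,0,-0.05,0,0,0],[0,0,0,0,0,0,0],[0,0,0,0,0,0,0]]' >/dev/null; python3 st.py;  python3 -m handwheel '[[0,0,0,-0.05,0,0,0],[0,0,0,0,0,0,0],[0,0,0,0,0,0,0]]' >/dev/null; python3 st.py
```

```text
t 5.22 R 60.0 az 18.1 yaw 17.6 z 39.0 j6 1.45 Frad -0.0 Ftan -0.3 Fz -0.7 tool xy from centre [60.  -0.6  0. ] tilt [0.001 0.   ] mom [-0.02 -0.   -0.01]
t 5.60 R 57.5 az 18.2 yaw 17.6 z 38.7 j6 1.45 Frad -1.1 Ftan -0.6 Fz -0.1 tool xy from centre [57.5 -0.6 -0. ] tilt [-0. -0.] mom [ 0.   -0.03  0.02]
```

```bash
for i in 1 2 3; do python3 -m handwheel '[[0,0,0,-0.025,0,0,0],[0,0,0,0,0,0,0]]' >/dev/null; python3 st.py; done
```

```text
t 5.85 R 56.4 az 18.2 yaw 17.6 z 38.7 j6 1.45 Frad 0.2 Ftan 0.4 Fz 0.6 tool xy from centre [56.4 -0.7 -0. ] tilt [-0. -0.] mom [ 0.02 -0.05  0.09]
t 6.10 R 55.6 az 18.2 yaw 17.6 z 38.8 j6 1.45 Frad 0.8 Ftan -0.3 Fz 0.1 tool xy from centre [55.6 -0.6  0. ] tilt [0. 0.] mom [ 0.02 -0.1  -0.05]
t 6.35 R 55.4 az 18.2 yaw 17.6 z 39.0 j6 1.45 Frad 4.2 Ftan -0.5 Fz -2.7 tool xy from centre [55.4 -0.6  0.1] tilt [0.002 0.001] mom [ 0.25 -0.75 -0.07]
```

```bash
python3 -m handwheel '[[0,0,0,-0.02,0,0,0],[0,0,-0.05,-0.0166,-0.211,0,0],[0,0,-0.05,-0.0166,-0.211,0,0],[0,0,-0.05,-0.0166,-0.211,0,0],[0,0,0,0,0,0,0]]' >/dev/null; python3 st.py
```

```text
t 6.97 R 55.6 az 46.3 yaw 44.7 z 39.1 j6 1.01 Frad 7.3 Ftan 2.1 Fz -3.2 tool xy from centre [55.6 -1.6  0.2] tilt [0.002 0.002] mom [ 1.11 -0.7  -0.04]
```

```bash
cat > line.py <<'E'
from h import *
import cv2,sys
def prof(c,img,z):
    k=get_calibration(c);f=200/np.tan(np.radians(k['fovy']/2));W=np.linalg.inv(k['cam_to_world'])
    off={'scene':(.6,1.2),'side':(-3,-.5)}[c]   # centres seen by each camera
    a=np.radians(np.arange(0,360,1.));g=cv2.cvtColor(img,cv2.COLOR_RGB2GRAY).astype(np.float32);s=[]
    for r in (37,39,41,43,45):
        X=np.stack([572.4+off[0]+r*np.cos(a),219.9+off[1]+r*np.sin(a),z+0*a,1+0*a])
        q=W@X;s.append(cv2.remap(g,(q[0]/q[2]*f+k['cx']).astype(np.float32),(q[1]/q[2]*f+k['cy']).astype(np.float32),1)[:,0])
    return np.mean(s,0)
def report(imgs,z):
    for c,i in imgs.items():
        m=prof(c,i,z);m=cv2.GaussianBlur(np.tile(m,3)[None],(0,0),2)[0][360:720]
        pk=[a for a in range(360) if m[a]==max(m[(a+np.arange(-20,21))%360])]
        pk.sort(key=lambda a:-m[a]);print(c,[(a,int(m[a])) for a in pk[:4]],'med',int(np.median(m)))
if __name__=='__main__':
    z=float(sys.argv[1])
    if len(sys.argv)>2: imgs={c:cv2.imread(f'pics/{c}0.png')[:,:,::-1].copy() for c in('scene','side')}
    else: imgs={c:camera(c)[0] for c in('scene','side')}
    report(imgs,z)
E
python3 line.py 54 0; python3 line.py 54.1
```

```text
scene [(119, 91), (206, 21), (86, 19), (28, 17)] med 12
side [(115, 137), (278, 58), (236, 56), (26, 42)] med 35
scene [(145, 97), (72, 42), (6, 26), (233, 21)] med 18
side [(143, 170), (234, 90), (275, 80), (94, 66)] med 56
```

```bash
python3 -m handwheel '[[0,0,-0.05,-0.0166,-0.211,0,0],[0,0,-0.05,-0.0166,-0.211,0,0],[0,0,-0.05,-0.0166,-0.211,0,0],[0,0,-0.05,-0.0166,-0.211,0,0],[0,0,-0.05,-0.0166,-0.211,0,0],[0,0,-0.05,-0.0166,-0.211,0,0]]' >/dev/null; python3 st.py; python3 line.py 54.4
```

```text
t 7.83 R 57.0 az 99.5 yaw 98.9 z 39.1 j6 0.11 Frad 8.4 Ftan -0.3 Fz 0.8 tool xy from centre [57.  -0.6  0.2] tilt [-0.001  0.003] mom [ 1.27  0.12 -0.11]
scene [(196, 96), (118, 24), (285, 19), (54, 13)] med 13
side [(204, 102), (337, 88), (236, 77), (126, 71)] med 43
```

```bash
python3 -m handwheel '[[0,0,-0.05,-0.0166,-0.211,0,0],[0,0,-0.05,-0.0166,-0.211,0,0],[0,0,-0.05,-0.0166,-0.211,0,0],[0,0,-0.05,-0.0166,-0.211,0,0],[0,0,-0.05,-0.0166,-0.211,0,0],[0,0,-0.05,-0.0166,-0.211,0,0]]' >/dev/null; python3 st.py; python3 -m handwheel '[[0,0,-0.05,-0.0166,-0.211,0,0],[0,0,-0.05,-0.0166,-0.211,0,0],[0,0,-0.05,-0.0166,-0.211,0,0],[0,0,-0.05,-0.0166,-0.211,0,0],[0,0,-0.05,-0.0166,-0.211,0,0],[0,0,-0.05,-0.0166,-0.211,0,0]]' >/dev/null; python3 st.py;python3 line.py 54.8
```

```text
t 8.68 R 58.1 az 152.7 yaw 152.9 z 38.8 j6 -0.86 Frad 9.8 Ftan -0.9 Fz 7.1 tool xy from centre [58.1  0.2  0.4] tilt [-0.006  0.001] mom [ 0.69  1.22 -0.11]
t 9.43 R 58.2 az -154.7 yaw -153.1 z 38.2 j6 -1.89 Frad 12.3 Ftan 0.3 Fz 8.6 tool xy from centre [58.1  1.7  0.5] tilt [-0.009 -0.003] mom [-0.82  1.39 -0.15]
scene [(303, 94), (105, 22), (36, 19), (213, 10)] med 12
side [(308, 168), (233, 67), (35, 56), (174, 48)] med 45
```

```bash
sed -i 's/^c=.*/c=np.array([571.2,220.4])/' st.py; python3 -m handwheel '[[0,0,-0.05,0,-0.215,0,0],[0,0,-0.05,-0.0166,-0.215,0,0],[0,0,-0.05,-0.0166,-0.215,0,0],[0,0,-0.05,-0.0166,-0.215,0,0],[0,0,-0.05,-0.0166,-0.215,0,0],[0,0,-0.05,-0.0166,-0.215,0,0]]' >/dev/null; python3 st.py;python3 line.py 55
```

```text
t 10.28 R 57.3 az -99.2 yaw -99.1 z 38.4 j6 -2.90 Frad 8.2 Ftan -1.4 Fz 1.7 tool xy from centre [57.3  0.1  0.2] tilt [-0.004 -0.004] mom [-1.14  0.27 -0.01]
scene [(0, 59), (327, 33), (91, 21), (121, 20)] med 13
side [(1, 148), (230, 58), (292, 58), (324, 57)] med 34
```

```bash
python3 -m handwheel '[[0,0,0,0.3,0,0,0],[0,0,0,0.4,0,0,0],[0,0,0.0555,0,0,0,0],[0,0,0.0555,0,0,0,0],[0,0,0.0555,0,0,0,0],[0,0,0.0555,0,0,0,0],[0,0,0.0555,0,0,0,0],[0,0,0.0555,0,0,0,0],[0,0,0.0555,0,0,0,0],[0,0,0.0555,0,0,0,0],[0,0,0.0555,0,0,0,0]]' >/dev/null; python3 -m handwheel '[[0,0,0.0555,0,0,0,0],[0,0,0.0555,0,0,0,0],[0,0,0.0555,0,0,0,0],[0,0,0.0555,0,0,0,0],[0,0,0.0555,0,0,0,0],[0,0,0.0555,0,0,0,0],[0,0,0.0555,0,0,0,0],[0,0,0.0555,0,0,0,0],[0,0,0.0555,0,0,0,0],[0,0,0,0,0,0,0]]' >/dev/null; python3 st.py; python3 line.py 55
```

```text
t 13.00 R 83.3 az -98.9 yaw 80.8 z 38.8 j6 0.20 Frad 0.8 Ftan 0.8 Fz 0.6 tool xy from centre [-83.3   0.4   0. ] tilt [-0.  0.] mom [-0.01 -0.06 -0.01]
scene [(1, 72), (301, 31), (92, 21), (162, 12)] med 15
side [(1, 122), (272, 71), (313, 56), (241, 51)] med 40
```

```bash
python3 -m handwheel '[[0,0,0,0.4,0,0,0],[0,0,0,0.2,0,0,0],[0,0,0,0.06,0,0,0],[0,0,0,0.03,0,0,0],[0,0,0,0,0,0,0]]' >/dev/null; python3 st.py
```

```text
t 13.72 R 57.2 az -98.5 yaw 80.9 z 38.8 j6 0.25 Frad 12.3 Ftan -0.4 Fz 4.6 tool xy from centre [-57.1   0.6   0.3] tilt [-0.002 -0.004] mom [-1.97  0.38  0.05]
```

```bash
python3 -m handwheel '[[0,0,-0.05,0.006,0.213,0,0],[0,0,-0.05,0.0166,0.213,0,0],[0,0,-0.05,0.0166,0.213,0,0],[0,0,-0.05,0.0166,0.213,0,0],[0,0,-0.05,0.0166,0.213,0,0],[0,0,-0.05,0.0166,0.213,0,0]]' >/dev/null; python3 st.py; python3 -m handwheel '[[0,0,-0.05,0.0166,0.213,0,0],[0,0,-0.05,0.0166,0.213,0,0],[0,0,-0.05,0.0166,0.213,0,0],[0,0,-0.05,0.0166,0.213,0,0],[0,0,-0.05,0.0166,0.213,0,0],[0,0,-0.05,0.0166,0.213,0,0]]' >/dev/null; python3 st.py;python3 line.py 55.5
```

```text
t 14.47 R 57.0 az -45.1 yaw 135.1 z 39.0 j6 -0.69 Frad 3.3 Ftan -1.5 Fz 0.9 tool xy from centre [-57.   -0.2   0.1] tilt [ 0.002 -0.002] mom [-0.62 -0.41  0.02]
t 15.22 R 56.7 az 7.9 yaw -170.9 z 39.4 j6 -1.56 Frad 3.2 Ftan -1.8 Fz -0.7 tool xy from centre [-56.7  -1.2   0.2] tilt [0.004 0.   ] mom [-0.1  -0.73 -0.02]
scene [(260, 27), (197, 25), (330, 20), (81, 19)] med 16
side [(107, 167), (270, 76), (227, 72), (202, 67)] med 43
```

```bash
python3 -m handwheel '[[0,0,-0.05,0.04,0.213,0,0],[0,0,-0.05,0.0166,0.213,0,0],[0,0,-0.05,0.0166,0.213,0,0],[0,0,-0.05,0.0166,0.213,0,0]]' >/dev/null; python3 st.py; python3 -m handwheel '[[0,0,-0.05,0.0166,0.213,0,0],[0,0,-0.05,0.0166,0.213,0,0],[0,0,-0.05,0.0166,0.213,0,0],[0,0,-0.05,0.0166,0.213,0,0]]' >/dev/null; python3 st.py;python3 line.py 55.8
```

```text
t 15.82 R 56.2 az 43.9 yaw -135.1 z 39.6 j6 -2.13 Frad 8.5 Ftan -0.4 Fz -1.9 tool xy from centre [-56.2  -0.9   0.3] tilt [0.005 0.003] mom [ 1.06 -1.21 -0.17]
t 16.32 R 56.1 az 80.7 yaw -99.1 z 39.6 j6 -2.73 Frad 9.0 Ftan -0.3 Fz 1.8 tool xy from centre [-56.1  -0.2   0.3] tilt [0.003 0.004] mom [ 1.5  -0.37 -0.12]
scene [(179, 96), (120, 24), (267, 21), (211, 17)] med 14
side [(272, 86), (229, 77), (149, 60), (87, 56)] med 52
```

```bash
python3 -m handwheel '[[0,0,0,-0.3,0,0,0],[0,0,0,-0.4,0,0,0],[0,0,0.0555,0,0,0,0],[0,0,0.0555,0,0,0,0],[0,0,0.0555,0,0,0,0],[0,0,0.0555,0,0,0,0],[0,0,0.0555,0,0,0,0],[0,0,0.0555,0,0,0,0],[0,0,0.0555,0,0,0,0],[0,0,0.0555,0,0,0,0],[0,0,0.0555,0,0,0,0]]' >/dev/null; python3 -m handwheel '[[0,0,0.0555,0,0,0,0],[0,0,0.0555,0,0,0,0],[0,0,0.0555,0,0,0,0],[0,0,0.0555,0,0,0,0],[0,0,0.0555,0,0,0,0],[0,0,0.0555,0,0,0,0],[0,0,0.0555,0,0,0,0],[0,0,0.0555,0,0,0,0],[0,0,0.0555,0,0,0,0],[0,0,0,0,0,0,0]]' >/dev/null; python3 st.py; python3 line.py 55.8;  python3 -m handwheel '[[0,0,0,-0.4,0,0,0],[0,0,0,-0.2,0,0,0],[0,0,0,-0.05,0,0,0],[0,0,0,-0.02,0,0,0],[0,0,0,0,0,0,0]]' >/dev/null; python3 st.py
```

```text
t 19.05 R 81.5 az 80.9 yaw 81.0 z 38.3 j6 0.45 Frad 0.1 Ftan 0.6 Fz -0.6 tool xy from centre [81.5  0.1 -0. ] tilt [-0.001 -0.   ] mom [-0.06 -0.07 -0.01]
scene [(181, 94), (121, 25), (93, 22), (269, 20)] med 14
side [(181, 170), (272, 83), (125, 82), (230, 77)] med 58
t 19.77 R 56.1 az 80.8 yaw 80.9 z 38.7 j6 0.41 Frad 11.3 Ftan 0.6 Fz -5.0 tool xy from centre [56.1  0.1  0.2] tilt [0.002 0.004] mom [ 1.59 -0.45  0.02]
```

Line at 181°, so the ring has turned about 424°. Second-to-last stroke: 180°.

```bash
python3 -m handwheel '[[0,0,-0.05,-0.0166,-0.213,0,0],[0,0,-0.05,-0.0166,-0.213,0,0],[0,0,-0.05,-0.0166,-0.213,0,0],[0,0,-0.05,-0.0166,-0.213,0,0],[0,0,-0.05,-0.0166,-0.213,0,0],[0,0,-0.05,-0.0166,-0.213,0,0],[0,0,-0.05,-0.0166,-0.213,0,0]]' >/dev/null; python3 st.py; python3 -m handwheel '[[0,0,-0.05,-0.0166,-0.213,0,0],[0,0,-0.05,-0.0166,-0.213,0,0],[0,0,-0.05,-0.0166,-0.213,0,0],[0,0,-0.05,-0.0166,-0.213,0,0],[0,0,-0.05,-0.0166,-0.213,0,0],[0,0,-0.05,-0.0166,-0.213,0,0]]' >/dev/null; python3 st.py;python3 line.py 56.3
```

```text
t 20.65 R 56.6 az 144.4 yaw 144.3 z 38.8 j6 -0.70 Frad 8.0 Ftan -1.7 Fz 3.6 tool xy from centre [56.6 -0.1  0.2] tilt [-0.003  0.002] mom [ 0.97  0.78 -0.05]
t 21.40 R 57.2 az -161.9 yaw -161.7 z 38.4 j6 -1.73 Frad 7.2 Ftan -1.3 Fz 4.8 tool xy from centre [57.2  0.1  0.3] tilt [-0.005 -0.001] mom [-0.11  0.95 -0.02]
scene [(296, 94), (98, 21), (29, 19), (336, 13)] med 13
side [(301, 166), (218, 90), (28, 53), (2, 50)] med 45
```

```bash
python3 -m handwheel '[[0,0,-0.05,-0.0166,-0.213,0,0],[0,0,-0.05,-0.0166,-0.213,0,0],[0,0,-0.05,-0.0166,-0.213,0,0],[0,0,-0.05,-0.0166,-0.213,0,0],[0,0,-0.05,-0.0166,-0.213,0,0],[0,0,-0.05,-0.0166,-0.213,0,0],[0,0,0,0,0,0,0]]' >/dev/null; python3 st.py;python3 -m handwheel '[[0,0,0,0.3,0,0,0],[0,0,0,0.4,0,0,0],[0,0,0.0555,0,0,0,0],[0,0,0.0555,0,0,0,0],[0,0,0.0555,0,0,0,0],[0,0,0.0555,0,0,0,0],[0,0,0.0555,0,0,0,0],[0,0,0.0555,0,0,0,0],[0,0,0.0555,0,0,0,0],[0,0,0.0555,0,0,0,0],[0,0,0.0555,0,0,0,0]]' >/dev/null; python3 -m handwheel '[[0,0,0.0555,0,0,0,0],[0,0,0.0555,0,0,0,0],[0,0,0.0555,0,0,0,0],[0,0,0.0555,0,0,0,0],[0,0,0.0555,0,0,0,0],[0,0,0.0555,0,0,0,0],[0,0,0.0555,0,0,0,0],[0,0,0.0555,0,0,0,0],[0,0,0.0555,0,0,0,0],[0,0,0,0,0,0,0]]' >/dev/null; python3 st.py; python3 line.py 56.5;  python3 -m handwheel '[[0,0,0,0.4,0,0,0],[0,0,0,0.2,0,0,0],[0,0,0,0.05,0,0,0],[0,0,0,0.02,0,0,0],[0,0,0,0,0,0,0]]' >/dev/null; python3 st.py
```

```text
t 22.38 R 57.3 az -107.6 yaw -108.0 z 38.5 j6 -2.74 Frad 8.4 Ftan 0.3 Fz 2.8 tool xy from centre [57.3 -0.4  0.2] tilt [-0.002 -0.003] mom [-1.14  0.37  0.08]
t 25.00 R 83.3 az -108.0 yaw 72.2 z 38.8 j6 0.35 Frad 0.0 Ftan -0.1 Fz 0.3 tool xy from centre [-83.3  -0.2  -0. ] tilt [0. 0.] mom [-0.02 -0.1  -0.01]
scene [(353, 72), (84, 26), (268, 24), (132, 17)] med 12
side [(353, 122), (274, 65), (81, 55), (232, 48)] med 41
t 25.73 R 57.2 az -108.0 yaw 72.2 z 38.8 j6 0.40 Frad 10.6 Ftan -1.0 Fz 5.4 tool xy from centre [-57.2  -0.2   0.2] tilt [-0.002 -0.003] mom [-1.59  0.49  0.04]
```

```bash
python3 -m handwheel '[[0,0,-0.05,0.0166,0.213,0,0],[0,0,-0.05,0.0166,0.213,0,0],[0,0,-0.05,0.0166,0.213,0,0],[0,0,-0.05,0.0166,0.213,0,0],[0,0,-0.05,0.0166,0.213,0,0],[0,0,-0.05,0.0166,0.213,0,0],[0,0,-0.05,0.0166,0.213,0,0]]' >/dev/null; python3 st.py; python3 -m handwheel '[[0,0,-0.05,0.02,0.213,0,0],[0,0,-0.05,0.02,0.213,0,0],[0,0,-0.05,0.0166,0.213,0,0],[0,0,-0.05,0.0166,0.213,0,0],[0,0,-0.05,0.0166,0.213,0,0]]' >/dev/null; python3 st.py;python3 line.py 57
```

```text
t 26.60 R 57.0 az -45.5 yaw 135.5 z 39.1 j6 -0.69 Frad 5.8 Ftan -1.8 Fz 0.5 tool xy from centre [-56.9  -1.    0.2] tilt [ 0.003 -0.002] mom [-0.82 -0.59 -0.01]
t 27.23 R 56.5 az -0.7 yaw -179.5 z 39.4 j6 -1.42 Frad 6.1 Ftan -1.2 Fz -2.2 tool xy from centre [-56.5  -1.1   0.3] tilt [ 0.005 -0.   ] mom [-0.22 -1.11 -0.01]
scene [(354, 34), (190, 24), (300, 21), (252, 20)] med 15
side [(99, 167), (273, 77), (229, 72), (11, 33)] med 44
```

```bash
python3 -m handwheel '[[0,0,-0.045,0.015,0.19,0,0],[0,0,-0.045,0.015,0.19,0,0],[0,0,0,0,0,0,0],[0,0,0,-0.3,0,0,0],[0,0,0,-0.5,0,0,0],[0,0,0,-0.5,0,-0.3,0],[0,0,0,0,0,-1,0],[0,0,0,0,0,-1,0],[0,0,0,0,0,-1,0],[0,0,0,-1,0,-0.5,0],[0,0,0,-1,0,0,0],[0,0,0,-1,0,0,0]]' >/dev/null; python3 st.py;python3 line.py 57; python3 - <<'E'
from h import *
import cv2
p,d=camera('side');cv2.imwrite('pics/f.png',cv2.resize(p[120:370,190:470,::-1],None,fx=2.4,fy=2.4,interpolation=2))
for n in ('swab_jar','wipes_carton','pin_spanner','small_ring_top'): print(n,[(round(r['p'],2),r['rect']) for r in find_in('side',n)[:1]])
E
```

```text
t 28.82 R 226.8 az 16.2 yaw -163.6 z 191.2 j6 -1.65 Frad 1.1 Ftan 0.3 Fz -0.2 tool xy from centre [-2.268e+02 -6.000e-01  1.000e-01] tilt [0. 0.] mom [ 0.06 -0.15  0.04]
scene [(119, 93), (207, 19), (28, 17), (178, 15)] med 13
side [(116, 139), (268, 59), (210, 56), (26, 41)] med 36
swab_jar [(0.6, [316.2, 193.1, 339.0, 228.6])]
wipes_carton [(0.89, [215.0, 144.7, 267.9, 199.0])]
pin_spanner [(0.59, [415.7, 214.8, 445.0, 277.4])]
small_ring_top [(0.53, [348.7, 151.0, 373.2, 172.3])]
```

View pics/f.png

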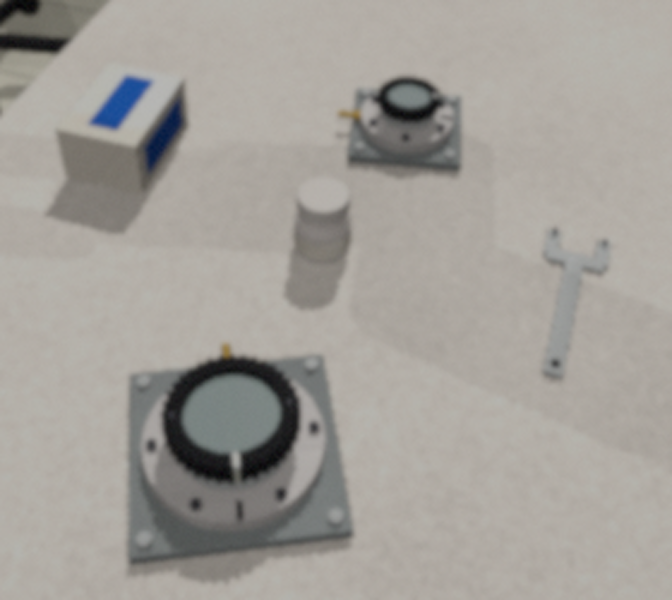

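The white line at (236,465) stands right above the black flange line at (239,510). The jar, carton, spanner and small cell are where they were, and the arm is clear.

```bash
python3 -c "
from workcell import *
print(close_job())"
```

```text
the job is handed in; nothing more can be done
None
```

I loosened the large ring by two full turns: its white line is back beside the black line within about 1–2° by camera. The other things look unmoved, the arm is clear, and the job was handed in at about 29 s; no verdict came back.

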